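# Feed a slide rule into the bin with its lid lever

## Task

Press the round pad of the lever beside the slide rule bin all the way down, so that the lid stands fully open and the bamboo rule waiting on the chute slides in by itself, and then let the lever come up slowly under the fingertips so that the lid eases shut without slamming. Use only the lever: do not touch the lid or the rule with the robot, and leave the triangle, the pen tray and the key where they lie. Finish with the lid shut and the hand clear of everything.

Things in the scene. Friction and masses are not known exactly. Their poses are not given: they have to be found in the camera images.
- bin: Fixed ash-wood slide rule bin. Origin: centre of its underside on the bench; own x points from its chute side (nearer the robot) to its hinge side, y along its length, z up. In this frame the box spans x -65 to 112, y -172 to 172 mm, 155 mm high, inner floor z 10 mm. A ledge sticks out at the +y end (to y 247, top z 155 mm); the lever is at the -y end, on a steel post 118 mm high at x 20, y -228 mm.
- chute_top (a point): Middle of the upper edge of the fixed chute board, at x -125, z 185 mm in the bin's frame. The chute slopes down at 45 deg into the bin; its side cheeks (outer faces at y -172 and 172 mm) reach z 196 mm. From the edge of the lever's pad to the nearer cheek there are 58 mm of free space.
- lid (a joint): Angle of the ash lid (rad): 0 shut, 0.92 fully open. Hinged along the bin's +x top edge (x 100, z 155 mm in the bin's frame), 344 mm long, 14 mm thick, about 0.55 kg. A steel stay links it to the lever: lid angle = 2 x lever angle. Nothing holds it open and little brakes it: let go, it slams. Falling faster than 1.2 rad/s counts as slamming (about 75 mm/s at the lever's pad).
- lid_edge (a point): Middle of the upper front edge of the lid, 162 mm from the hinge line; with the lid shut it is about 170 mm above the bench. A lip under this edge blocks the chute while the lid is shut.
- lever (a joint): Angle of the lever (rad): 0 up (lid shut), 0.46 fully down at its stop (lid fully open). It turns about a level axis along the bin's y, at x 20, z 100 mm in the bin's frame; its arm points to the bin's -x. The weight of the lid brings it up again.
- pad (a point): Centre of the top of the lever's round dark rubber pad, 52 mm across, 14 mm thick, on a 12 mm steel arm at y -256 mm in the bin's frame. Lever up, this point is at x -102, z 147 mm in the bin's frame; fully down at x -111, z 88 mm. The pad is level half-way and tilts 13 deg with the arm at either end. Pressing it takes about 4 to 9 N; at the stop the force rises sharply.
- rule_mid (a point): Centre of the bamboo slide rule, 280 x 40 x 12 mm, about 0.11 kg, lying along the bin's y on the 45 deg chute with its lower edge against the lid's lip; when the lid is raised it slides down into the bin within about a second.
- triangle: Bystander: clear plastic set square frame, 150 x 120 x 5 mm, flat on the bench to the right of the bin (world -y). Origin near its middle, on the bench.
- pen_tray: Bystander: open pewter pen tray, 70 x 190 x 22 mm (own x, y, z), on the bench to the right of the bin (world -y). Origin: centre of its underside.
- key: Bystander: brass key, 68 mm long, 5 mm thick, lying on the ledge at the bin's +y end. Origin near its middle, on its underside.

How it is judged:
By the outcome, as a careful person would: the job done as asked, in the order asked, and still so for the second after the job is handed in, with the robot touching nothing.
It also fails if it takes over 48 s, if anything falls off the work surface, if the arm or the gripper's body presses on something with over 40 N, if the wrist force passes 120 N, or if a joint passes its speed limit or range.

## Robot

A 7-joint arm with a two-finger parallel gripper is mounted at the origin on the work surface. World frame = base frame: x ahead of the robot, y to its left, z up, the work surface at z = 0. Lengths are in m, angles in rad, forces in N, time in s.
With the tool pointing down it reaches from about 0.4 to 0.9 m from the base axis. Payload 5.5 kg.
Tool frame: the origin (TCP) lies midway between the tips of the shut fingers; the grasp point (between the pads) lies 19 mm behind it; x points along the fingers, z is the direction in which the jaws open and shut, and the axes are right-handed (so a half turn about x gives the same grasp; the last joint's range is limited). The gripper opens to 85 mm and grips with 20 to 120 N. Pads are 22 mm wide; open, the fingers measure 114 mm over their backs; the gripper's body (76 mm by 85 mm) begins 54 mm behind the grasp point. The pads swing forward as they close: fully open they stand 13 mm farther back than shut.
Start: joints at [-0.926, 0.501, -0.427, 1.55, 0.221, 1.138, -0.21], TCP at [0.242, 0.603, 0.231] pointing down, gripper open.
Joint ranges: [-2.88, 2.88], [-0.31, 2.03], [-1.54, 1.56], [0.2, 2.42], [-1.41, 4.55], [0.19, 2.02], [-2.57, 2.57]. Speed limits (rad/s): [2.57, 2.57, 3.14, 3.14, 3.14, 3.14, 3.14].

## Interface

Orientations are given as a 3x3 rotation matrix whose columns are the frame's x, y, z axes.
In Python, from plant import arm gives the robot as it stands. The module is installed in compiled form; this text tells all that it offers.
- The arm moves only by the tool drive_tool, never from a script. Its argument "rows" is a list of rows, each an object with "fingers": the opening in per cent of the stroke, from 0 (shut) to 100 (fully open); "dp": the shift along the tool's x, y, z in cm, a list of three; "spin": the turn about the tool's x in rad. A call has 1 to 12 rows; each row is the pose to reach, as a shift and turn from the pose commanded when the call began, along the tool's axes at that moment; what a row does not reach only later rows make up. A row lasts 1/10 s, in which the tool goes at most 50 mm and 8.59 degrees, less where a joint would pass 70% of its speed; a pose out of reach is approached as far as the arm can. A call with a gripper value outside its range is refused whole. The fingers move at their own pace and stop on an object; "force" is the grip in N (left out, the last holds). Time passes only in rows, so rows that repeat a pose let the fingers close. It gives the time, the measured TCP pose, the force and the opening at its end, in the units of the state.
- arm.get_obs(): the state, without advancing time (a new reading comes with each control period).
- arm.grab_frame(name): name is "scene" or "top"; returns a dict with "image" (420x560x3 uint8, blue, green, red), "fx", "fy", "cx", "cy" (pixels), "rvec" (rotation vector, rad) and "tvec" (3), from world to camera coordinates, as OpenCV has them. Camera axes: x right, y down, z forward; pixel columns grow to the right and rows downward; lengths in m; the calibration is good to about 2 mm. A picture is of the moment at which its call begins. There is no depth.
- arm.job_done(): hands the job in, once; it reports no verdict.
The state is a dict: "t": time; "joints": joint angles; "joint_velocities": joint speeds; "tau": joint torques, N m; "tool_pos": TCP position; "eef_rot": TCP orientation; "contact_force": force on the tool from outside, world axes, zero at the start; "ft_torque": the same for the moment, N m; "finger_gap": opening from 0.0 (shut) to 1.0 (fully open).
Only numpy, scipy, OpenCV 4.12 (cv2) and the standard library are available. Lean on these libraries where they do the work, as an engineer would, in place of code of your own. Each camera call takes 0.05 s, during which the arm holds its last target.

## Working session

There is one attempt and no reset: what is moved stays moved. The work goes in short steps, Python scripts to look and compute and a tool call to move; the robot and the scene stay as the last step left them, time stands still between calls to the robot, and variables do not carry over. Pictures are saved under pics/ and viewed, and the job is handed in when it is done.

Besides the shell and the picture viewer there is one more tool, called as a command line: name --argument value ..., lists and objects as JSON in quotes. drive_tool: Moves the arm, as the interface text tells. Its arguments: {"type":"object","properties":{"rows":{"type":"array"},"force":{"type":"number"}},"required":["rows"]}

```bash
mkdir -p pics
cat > h.py <<'E'
import numpy as np, cv2
from plant import arm
def ray(f,u,v):
    R=cv2.Rodrigues(np.array(f["rvec"],float))[0]; t=np.array(f["tvec"],float).ravel()
    d=R.T@np.array([(u-f["cx"])/f["fx"],(v-f["cy"])/f["fy"],1]); return -R.T@t, d/np.linalg.norm(d)
def onz(f,u,v,z):
    c,d=ray(f,u,v); return c+d*(z-c[2])/d[2]
def proj(f,P):
    return cv2.projectPoints(np.atleast_2d(np.array(P,float)),np.array(f["rvec"],float),np.array(f["tvec"],float),np.array([[f["fx"],0,f["cx"]],[0,f["fy"],f["cy"]],[0,0,1.]]),None)[0].reshape(-1,2)
E
python3 - <<'E'
from h import *
import pickle
for n in("scene","top"):
    f=arm.grab_frame(n); pickle.dump(f,open(n+'0.pkl','wb')); cv2.imwrite(f'pics/{n}0.png',f["image"]); print(n,ray(f,280,210))
o=arm.get_obs(); print(o)
E
```

```text
scene (array([1.16701204, 0.53989597, 0.88779146]), array([-0.50630463, -0.50296044, -0.70049013]))
top (array([ 0.44806039, -0.0124117 ,  1.72613547]), array([ 0.10880073, -0.00841928, -0.99402793]))
{'t': 0.1, 'joints': array([-0.92579788,  0.50176478, -0.42679127,  1.55131677,  0.2208012 ,
        1.13829963, -0.21031727]), 'joint_velocities': array([-0.00010823, -0.00169851,  0.00061206, -0.00228247,  0.00068554,
       -0.00219306,  0.00198692]), 'tau': array([-1.06267532e-02, -5.70814204e+01, -5.83842471e+00, -2.81752753e+01,
        1.04963413e-02,  5.45149596e-03, -5.22975625e-06]), 'tool_pos': array([0.24200244, 0.60261289, 0.23036686]), 'eef_rot': array([[-7.01462416e-04, -9.28000364e-01,  3.72578625e-01],
       [-1.58977123e-03,  3.72579281e-01,  9.27999004e-01],
       [-9.99998490e-01,  5.86416435e-05, -1.73665865e-03]]), 'contact_force': array([0.72726486, 0.26050632, 1.05953803]), 'ft_torque': array([-0.01902468,  0.02794473,  0.00904883]), 'finger_gap': 1.0016425223398928}
```

View pics/scene0.png

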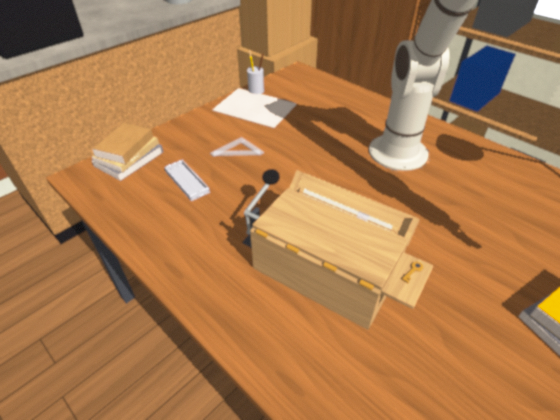

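View pics/top0.png

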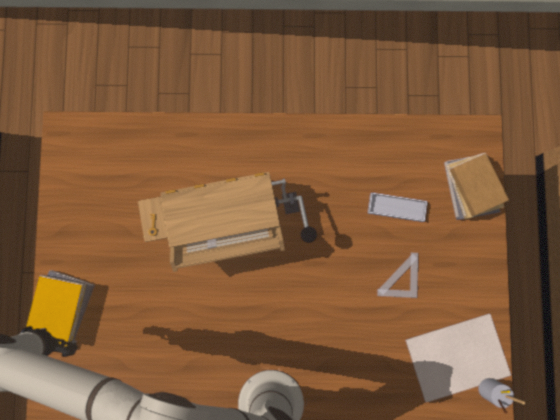

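The scene view shows the dark pad at about (271,177), and the top view shows it at about (308,235). The lid is shut and the rule is on the chute. Next I'll triangulate the pad and get the bin's yaw.

Run:
```python
from h import *
import pickle
F={n:pickle.load(open(n+'0.pkl','rb')) for n in("scene","top")}
c={}
for n,(u,v) in {"scene":(271,177),"top":(308,235)}.items():
    g=F[n]["image"].max(axis=2); m=np.zeros_like(g); m[v-14:v+15,u-14:u+15]=(g[v-14:v+15,u-14:u+15]<50)
    k,l,s,ce=cv2.connectedComponentsWithStats(m); i=1+np.argmax(s[1:,4]); print(n,s[i],ce[i]); c[n]=ce[i]
for z in(.14,.147): print(onz(F["top"],*c["top"],z),onz(F["scene"],*c["scene"],z))
# lid corners, rough
big=cv2.resize(F["top"]["image"][160:280,130:330],None,fx=4,fy=4,interpolation=cv2.INTER_CUBIC); cv2.imwrite('pics/topz.png',big)
big=cv2.resize(F["scene"]["image"][160:330,220:440],None,fx=3.5,fy=3.5,interpolation=cv2.INTER_CUBIC); cv2.imwrite('pics/scz.png',big)
```

```text
scene [264 171  14  12 129] [270.37984496 176.58914729]
top [301 228  15  14 163] [308.44171779 234.36196319]
[ 0.54569028 -0.11513025  0.14      ] [ 0.54662269 -0.11514744  0.14      ]
[ 0.54525941 -0.11467693  0.147     ] [ 0.55243009 -0.10901565  0.147     ]
```

View pics/topz.png

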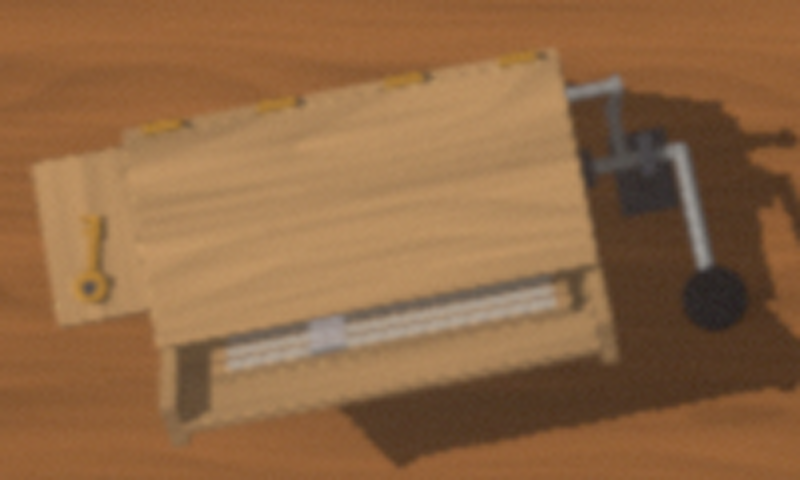

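View pics/scz.png

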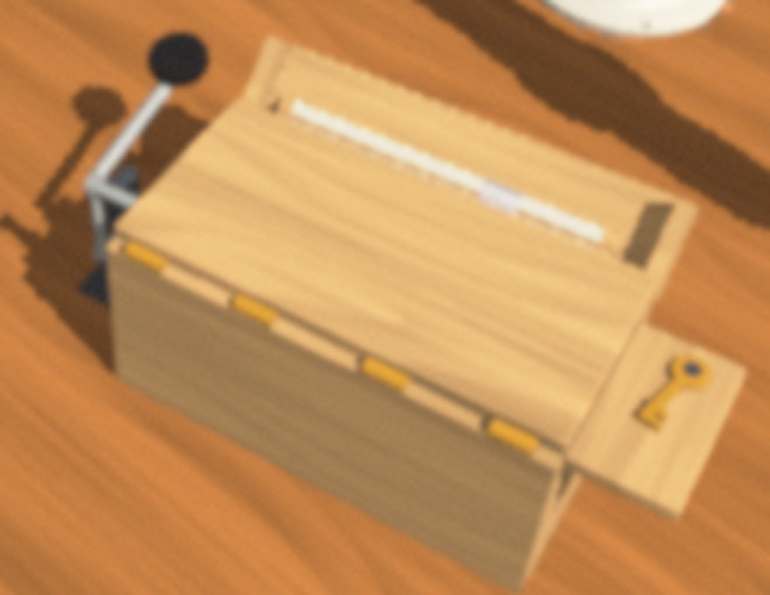

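Zoomed top view: the hinge edge runs from (125,130) to (555,50) in the zoom, the pad is at (714,298), and the nearer cheek corner is at (612,360). The key is on the ledge.

Run:
```python
from h import *
import pickle
T=pickle.load(open('top0.pkl','rb'));S=pickle.load(open('scene0.pkl','rb'))
z=lambda u,v,h:onz(T,130+u/4,160+v/4,h)
A=z(125,130,.165);B=z(555,50,.165); d=A-B; print(A,B,np.linalg.norm(d))
C=z(160,345,.169);D=z(598,265,.169); e=C-D; print(C,D,np.linalg.norm(e))
for q in(d,e): print(np.degrees(np.arctan2(-q[0],q[1])))
th=np.mean([np.arctan2(-q[0],q[1]) for q in(d,e)])
R=np.array([[np.cos(th),-np.sin(th),0],[np.sin(th),np.cos(th),0],[0,0,1]])
pad=np.array([.5455,-.115,.147]); o=pad-R@[-.102,-.256,.147]; print("th",th,"bin",o)
W=lambda p:o+R@np.array(p)
print("pad down",W([-.111,-.256,.088]),"mid",W([-.1075,-.256,.118]))
pts=[(.112,-.172,0),(.112,.172,0),(-.102,-.256,.147),(.02,-.228,.118),(-.125,-.172,.196),(-.125,.172,.196),(.1,.172,.169),(.1,-.172,.169),(-.065,.247,.155),(-.062,-.172,.17),(-.062,.172,.17)]
for n,f in(("t",T),("s",S)):
    im=f["image"].copy()
    for p in proj(f,[W(p) for p in pts]): cv2.circle(im,tuple(int(round(x)) for x in p),1,(0,0,255),-1)
    c=im[160:280,130:330] if n=="t" else im[160:330,220:440]
    cv2.imwrite(f'pics/ov_{n}.png',cv2.resize(c,None,fx=3.5,fy=3.5))
print("R",R)
```

```text
[0.67100002 0.34215077 0.165     ] [0.73610961 0.01003418 0.165     ] 0.3384386069425152
[0.50495454 0.30964859 0.169     ] [ 0.56828925 -0.02434462  0.169     ] 0.3399452238957388
11.091845463421942
10.73743331741585
th 0.19049639403067656 bin [0.5971822  0.15568238 0.        ]
pad down [ 0.53666281 -0.11670412  0.088     ] mid [ 0.54009949 -0.1160414   0.118     ]
R [[ 0.98191037 -0.18934633  0.        ]
 [ 0.18934633  0.98191037  0.        ]
 [ 0.          0.          1.        ]]
```

```bash
python3 -c "
import cv2,numpy as np
a=cv2.imread('pics/ov_t.png');b=cv2.imread('pics/ov_s.png');s=lambda i:cv2.resize(i,(400,int(i.shape[0]*400/i.shape[1])))
a,b=s(a),s(b);h=max(len(a),len(b));p=lambda i:np.vstack([i,np.zeros((h-len(i),400,3),np.uint8)]);cv2.imwrite('pics/ov.png',np.hstack([p(a),p(b)]))"
```

```text
(no output)
```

View pics/ov.png

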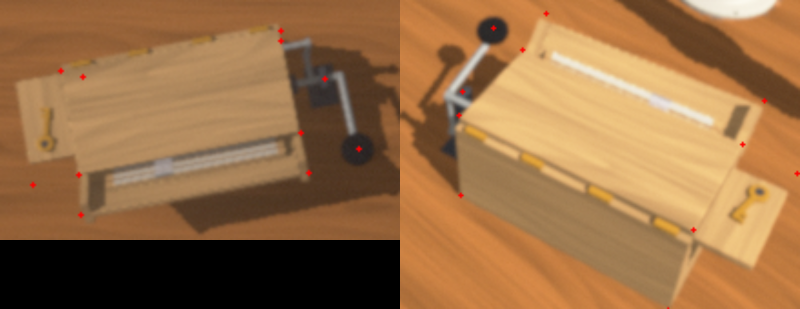

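The projected bin model lies within a few mm of the picture. The pad is at (0.5455, -0.115, 0.147) and the bin yaw is 0.19 rad. Moving now: shut the fingers, rise, turn the jaws along the bin's y, and cross over high.

drive_tool --rows '[{"fingers": 0,"dp": [-3,0,0],"spin": -0.1},{"fingers": 0,"dp": [-6,0,0],"spin": -0.2},{"fingers": 0,"dp": [-9,0,0],"spin": -0.3},{"fingers": 0,"dp": [-10,-2,-2],"spin": -0.4},{"fingers": 0,"dp": [-10,-4.5,-4.5],"spin": -0.5},{"fingers": 0,"dp": [-10,-7,-7],"spin": -0.57},{"fingers": 0,"dp": [-10,-9.5,-9.5],"spin": -0.57},{"fingers": 0,"dp": [-10,-12,-12],"spin": -0.57},{"fingers": 0,"dp": [-10,-14.5,-14.5],"spin": -0.57},{"fingers": 0,"dp": [-10,-17,-17],"spin": -0.57},{"fingers": 0,"dp": [-10,-19.5,-19.5],"spin": -0.57},{"fingers": 0,"dp": [-10,-21,-21],"spin": -0.57}]' --force 40

```text
t: 1.3
tool_pos: [0.3599, 0.3269, 0.3309]
eef_rot: [[-0.0, -0.983, -0.184], [-0.002, -0.184, 0.983], [-1.0, 0.0, -0.002]]
contact_force: [-0.2, 0.6, 0.0]
finger_gap: -0.001
```

```bash
cat > to.py <<'E'
from h import *
import sys
o=arm.get_obs(); R=np.array(o["eef_rot"]); p=o["tool_pos"]; print("t",o["t"],"p",p.round(4),"F",o["contact_force"].round(2),"gap",round(o["finger_gap"],3)); print("J",o["joints"].round(2)); print(R.round(3))
if len(sys.argv)>3: print("dp cm",(R.T@(np.array(sys.argv[1:4],float)-p)*100).round(2))
E
python3 to.py .5455 -.115 .25
```

```text
t 1.3 p [0.3599 0.3269 0.3309] F [-0.18  0.6   0.03] gap -0.001
J [-0.37  0.11 -0.45  1.82  0.05  1.23  0.92]
[[-0.    -0.983 -0.184]
 [-0.002 -0.184  0.983]
 [-1.     0.    -0.002]]
dp cm [  8.16 -10.11 -46.84]
```

drive_tool --rows '[{"fingers": 0,"dp": [0,-0.7,-3],"spin": 0},{"fingers": 0,"dp": [0,-1.6,-7],"spin": 0},{"fingers": 0,"dp": [0,-2.5,-11],"spin": 0},{"fingers": 0,"dp": [0,-3.4,-15],"spin": 0},{"fingers": 0,"dp": [0,-4.3,-19],"spin": 0},{"fingers": 0,"dp": [0,-5.2,-23.5],"spin": 0},{"fingers": 0,"dp": [0,-6.1,-28],"spin": 0},{"fingers": 0,"dp": [0,-7.1,-32.5],"spin": 0},{"fingers": 0,"dp": [0,-8.1,-37],"spin": 0},{"fingers": 0,"dp": [0,-9.1,-41.5],"spin": 0},{"fingers": 0,"dp": [0,-9.8,-45],"spin": 0},{"fingers": 0,"dp": [0,-10.1,-46.8],"spin": 0}]'

```text
t: 2.5
tool_pos: [0.5457, -0.115, 0.3305]
eef_rot: [[-0.001, -0.983, -0.183], [-0.001, -0.183, 0.983], [-1.0, 0.001, -0.001]]
contact_force: [0.6, 0.8, -0.4]
finger_gap: -0.004
```

```bash
python3 to.py .545 -.115 .165
python3 - <<'E'
from h import *
a=[arm.grab_frame(n)["image"] for n in("scene","top")]
cv2.imwrite('pics/both1.png',cv2.resize(np.hstack(a),(800,300)))
E
```

```text
t 2.5 p [ 0.5457 -0.115   0.3305] F [ 0.56  0.78 -0.4 ] gap -0.004
J [ 0.18  0.22 -0.02  1.67  0.01  1.25  1.91]
[[-0.001 -0.983 -0.183]
 [-0.001 -0.183  0.983]
 [-1.     0.001 -0.001]]
dp cm [16.55  0.05  0.03]
```

View pics/both1.png

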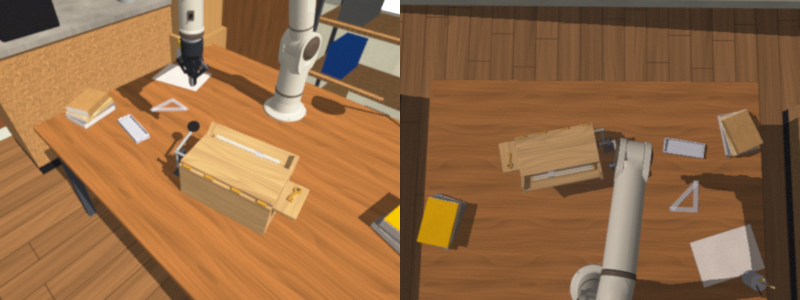

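The scene view shows the shut fingers at (190,75), straight above the pad at (193,127), with the lid shut. Descending to just above the pad.

drive_tool --rows '[{"fingers": 0,"dp": [2,0,0],"spin": 0},{"fingers": 0,"dp": [4,0,0],"spin": 0},{"fingers": 0,"dp": [6.5,0,0],"spin": 0},{"fingers": 0,"dp": [9,0,0],"spin": 0},{"fingers": 0,"dp": [11.5,0,0],"spin": 0},{"fingers": 0,"dp": [13.5,0,0],"spin": 0},{"fingers": 0,"dp": [15,0,0],"spin": 0},{"fingers": 0,"dp": [16,0,0],"spin": 0},{"fingers": 0,"dp": [16.6,0,0],"spin": 0},{"fingers": 0,"dp": [16.8,0,0],"spin": 0},{"fingers": 0,"dp": [16.8,0,0],"spin": 0}]'

```text
t: 3.7
tool_pos: [0.5458, -0.1106, 0.1636]
eef_rot: [[0.0, -0.982, -0.187], [0.0, -0.187, 0.982], [-1.0, -0.0, -0.0]]
contact_force: [0.2, 0.1, 0.0]
finger_gap: -0.003
```

```bash
python3 to.py .545 -.115 .147
python3 - <<'E'
from h import *
a=arm.grab_frame("scene")["image"][100:240,190:370]
cv2.imwrite('pics/s2.png',cv2.resize(a,None,fx=4,fy=4,interpolation=cv2.INTER_CUBIC))
E
```

```text
t 3.7 p [ 0.5458 -0.1106  0.1636] F [0.24 0.09 0.  ] gap -0.003
J [ 0.18  0.38 -0.03  1.86  0.01  0.9   1.9 ]
[[ 0.    -0.982 -0.187]
 [ 0.    -0.187  0.982]
 [-1.    -0.    -0.   ]]
dp cm [ 1.66  0.16 -0.42]
```

View pics/s2.png

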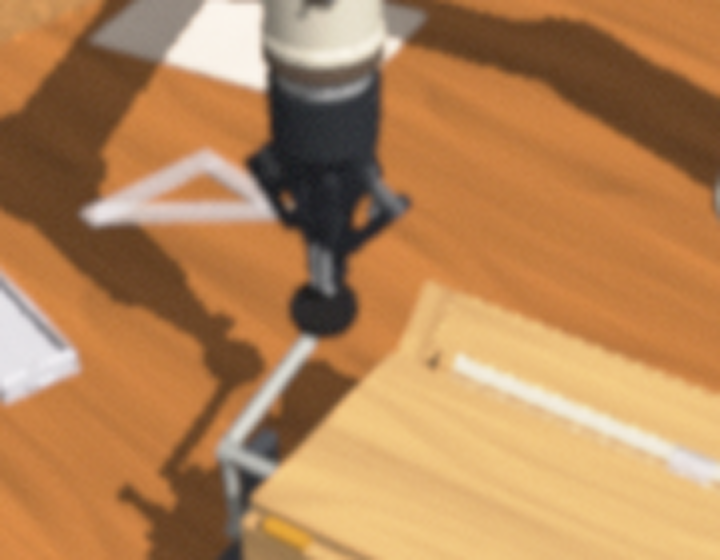

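The scene view shows the fingertips just above the pad centre, at about (322,285) in the crop. Slow press next, following the pad's arc.

drive_tool --rows '[{"fingers": 0,"dp": [0.3,0.1,-0.3],"spin": 0},{"fingers": 0,"dp": [0.6,0.1,-0.4],"spin": 0},{"fingers": 0,"dp": [0.9,0.15,-0.4],"spin": 0},{"fingers": 0,"dp": [1.2,0.15,-0.4],"spin": 0},{"fingers": 0,"dp": [1.5,0.2,-0.4],"spin": 0},{"fingers": 0,"dp": [1.8,0.25,-0.4],"spin": 0},{"fingers": 0,"dp": [2.1,0.3,-0.4],"spin": 0},{"fingers": 0,"dp": [2.4,0.4,-0.4],"spin": 0},{"fingers": 0,"dp": [2.7,0.45,-0.4],"spin": 0},{"fingers": 0,"dp": [3.0,0.5,-0.4],"spin": 0},{"fingers": 0,"dp": [3.3,0.55,-0.4],"spin": 0},{"fingers": 0,"dp": [3.6,0.6,-0.4],"spin": 0}]'

```text
t: 4.95
tool_pos: [0.5394, -0.1162, 0.1273]
eef_rot: [[-0.002, -0.982, -0.187], [-0.0, -0.187, 0.982], [-1.0, 0.002, 0.0]]
contact_force: [-4.1, -1.7, 5.1]
finger_gap: -0.001
```

```bash
python3 to.py .5367 -.1167 .088
python3 - <<'E'
from h import *
a=arm.grab_frame("scene")["image"][100:240,190:370]
cv2.imwrite('pics/s3.png',cv2.resize(a,None,fx=4,fy=4,interpolation=cv2.INTER_CUBIC))
E
```

```text
t 4.95 p [ 0.5394 -0.1162  0.1273] F [-4.1  -1.67  5.14] gap -0.001
J [ 0.19  0.42 -0.03  1.9   0.02  0.82  1.91]
[[-0.002 -0.982 -0.187]
 [-0.    -0.187  0.982]
 [-1.     0.002  0.   ]]
dp cm [ 3.93  0.27 -0.  ]
```

View pics/s3.png

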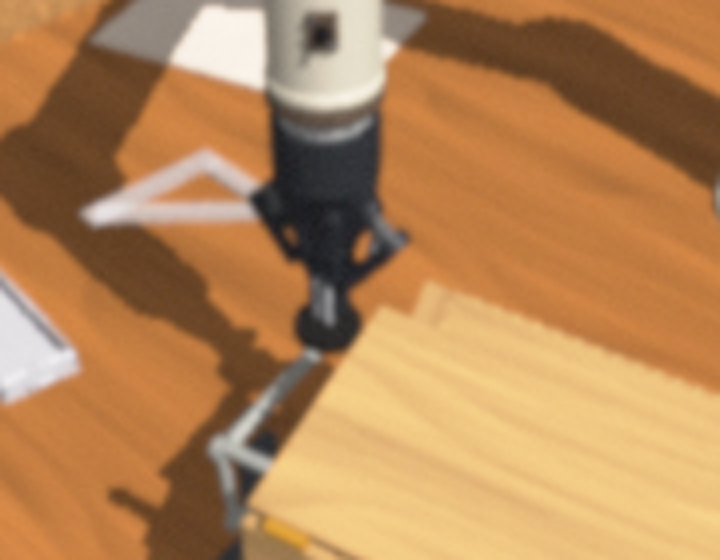

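The lid is rising, with its edge at (380,310) in the crop. The fingertips are centred on the pad at about 5 N. Continuing to the stop.

drive_tool --rows '[{"fingers": 0,"dp": [0.4,0.1,0],"spin": 0},{"fingers": 0,"dp": [0.8,0.15,0],"spin": 0},{"fingers": 0,"dp": [1.2,0.2,0],"spin": 0},{"fingers": 0,"dp": [1.6,0.25,0],"spin": 0},{"fingers": 0,"dp": [2.0,0.3,0],"spin": 0},{"fingers": 0,"dp": [2.4,0.35,0],"spin": 0},{"fingers": 0,"dp": [2.8,0.35,0],"spin": 0},{"fingers": 0,"dp": [3.1,0.4,0],"spin": 0},{"fingers": 0,"dp": [3.4,0.4,0],"spin": 0},{"fingers": 0,"dp": [3.6,0.4,0],"spin": 0},{"fingers": 0,"dp": [3.8,0.4,0],"spin": 0}]'

```text
t: 6.1
tool_pos: [0.5373, -0.1166, 0.0893]
eef_rot: [[0.001, -0.982, -0.187], [-0.0, -0.187, 0.982], [-1.0, -0.001, -0.0]]
contact_force: [0.8, -0.3, 3.3]
finger_gap: 0.002
```

```bash
python3 to.py .5367 -.1167 .088
```

```text
t 6.1 p [ 0.5373 -0.1166  0.0893] F [ 0.75 -0.27  3.28] gap 0.002
J [ 0.19  0.48 -0.03  1.93  0.02  0.74  1.91]
[[ 0.001 -0.982 -0.187]
 [-0.    -0.187  0.982]
 [-1.    -0.001 -0.   ]]
dp cm [ 0.13  0.06 -0.  ]
```

Not at the stop yet, since the force is still low. Pressing on in small steps.

drive_tool --rows '[{"fingers": 0,"dp": [0.1,0,0],"spin": 0},{"fingers": 0,"dp": [0.2,0,0],"spin": 0},{"fingers": 0,"dp": [0.3,0,0],"spin": 0},{"fingers": 0,"dp": [0.3,0,0],"spin": 0}]'

```text
t: 6.5
tool_pos: [0.5373, -0.1166, 0.0884]
eef_rot: [[0.002, -0.982, -0.187], [-0.0, -0.187, 0.982], [-1.0, -0.002, -0.0]]
contact_force: [-4.8, -0.1, 18.0]
finger_gap: -0.006
```

```bash
python3 to.py .5367 -.1167 .088;  python3 - <<'E'
from h import *
a=[arm.grab_frame(n)["image"] for n in("scene","top")]
a=[cv2.resize(a[0][100:320,190:440],(400,352)),cv2.resize(a[1][120:300,120:325],(400,352))]
cv2.imwrite('pics/s4.png',np.hstack(a))
E
```

```text
t 6.5 p [ 0.5373 -0.1166  0.0884] F [-4.76 -0.14 17.97] gap -0.006
J [ 0.19  0.48 -0.03  1.93  0.02  0.74  1.91]
[[ 0.002 -0.982 -0.187]
 [-0.    -0.187  0.982]
 [-1.    -0.002 -0.   ]]
dp cm [ 0.04  0.06 -0.  ]
```

View pics/s4.png

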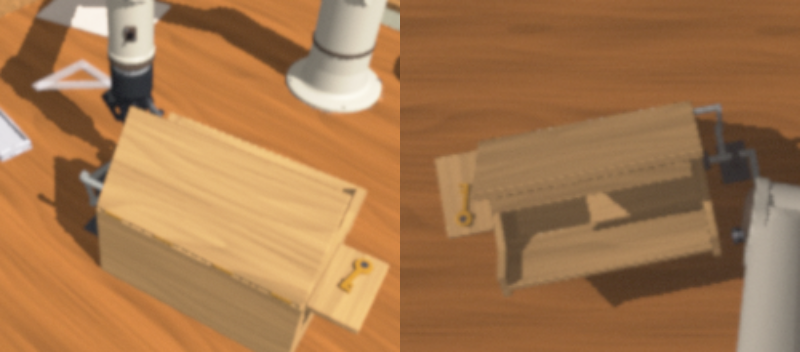

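The force has jumped to 18 N, so the lever is on its stop. The top view shows the lid raised and the chute empty. I'll hold a moment longer for the rule to settle.

drive_tool --rows '[{"fingers": 0,"dp": [0,0,0],"spin": 0},{"fingers": 0,"dp": [0,0,0],"spin": 0},{"fingers": 0,"dp": [0,0,0],"spin": 0},{"fingers": 0,"dp": [0,0,0],"spin": 0},{"fingers": 0,"dp": [0,0,0],"spin": 0},{"fingers": 0,"dp": [0,0,0],"spin": 0},{"fingers": 0,"dp": [0,0,0],"spin": 0},{"fingers": 0,"dp": [0,0,0],"spin": 0},{"fingers": 0,"dp": [0,0,0],"spin": 0},{"fingers": 0,"dp": [0,0,0],"spin": 0}]'

```text
t: 7.6
tool_pos: [0.5374, -0.1166, 0.0884]
eef_rot: [[0.002, -0.982, -0.187], [-0.0, -0.187, 0.982], [-1.0, -0.002, -0.001]]
contact_force: [-5.2, 0.1, 19.1]
finger_gap: -0.001
```

```bash
python3 to.py .5455 -.115 .147;  python3 - <<'E'
from h import *
a=arm.grab_frame("top")["image"][150:280,130:325]
cv2.imwrite('pics/t5.png',cv2.resize(a,None,fx=4,fy=4,interpolation=cv2.INTER_CUBIC))
E
```

```text
t 7.6 p [ 0.5374 -0.1166  0.0884] F [-5.22  0.13 19.07] gap -0.001
J [ 0.19  0.48 -0.03  1.93  0.02  0.74  1.91]
[[ 0.002 -0.982 -0.187]
 [-0.    -0.187  0.982]
 [-1.    -0.002 -0.001]]
dp cm [-5.86 -0.84  0.  ]
```

View pics/t5.png

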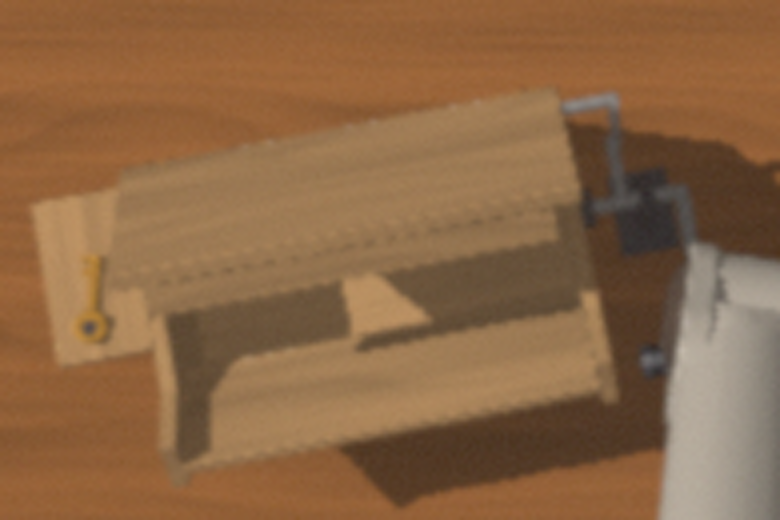

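The chute is empty and the rule is in the bin, out of sight under the raised lid. Now letting it up slowly at about 20 mm/s.

drive_tool --rows '[{"fingers": 0,"dp": [-0.2,0,0],"spin": 0},{"fingers": 0,"dp": [-0.4,0,0],"spin": 0},{"fingers": 0,"dp": [-0.6,0,0],"spin": 0},{"fingers": 0,"dp": [-0.8,0,0],"spin": 0},{"fingers": 0,"dp": [-1.0,0,0],"spin": 0},{"fingers": 0,"dp": [-1.2,0,0],"spin": 0},{"fingers": 0,"dp": [-1.4,0,0],"spin": 0},{"fingers": 0,"dp": [-1.6,0,0],"spin": 0},{"fingers": 0,"dp": [-1.8,0,0],"spin": 0},{"fingers": 0,"dp": [-2.0,-0.02,0],"spin": 0},{"fingers": 0,"dp": [-2.2,-0.04,0],"spin": 0},{"fingers": 0,"dp": [-2.4,-0.05,0],"spin": 0}]'

```text
t: 8.85
tool_pos: [0.5368, -0.1164, 0.1104]
eef_rot: [[-0.0, -0.982, -0.187], [0.0, -0.187, 0.982], [-1.0, 0.0, 0.0]]
contact_force: [-0.1, 0.0, 2.2]
finger_gap: -0.003
```

```bash
python3 to.py .5455 -.115 .147
```

```text
t 8.85 p [ 0.5368 -0.1164  0.1104] F [-0.08  0.04  2.19] gap -0.003
J [ 0.19  0.44 -0.03  1.91  0.02  0.78  1.91]
[[-0.    -0.982 -0.187]
 [ 0.    -0.187  0.982]
 [-1.     0.     0.   ]]
dp cm [-3.66 -0.88 -0.02]
```

drive_tool --rows '[{"fingers": 0,"dp": [-0.2,-0.05,0],"spin": 0},{"fingers": 0,"dp": [-0.4,-0.1,0],"spin": 0},{"fingers": 0,"dp": [-0.6,-0.15,0],"spin": 0},{"fingers": 0,"dp": [-0.8,-0.15,0],"spin": 0},{"fingers": 0,"dp": [-1.0,-0.2,0],"spin": 0},{"fingers": 0,"dp": [-1.2,-0.2,0],"spin": 0},{"fingers": 0,"dp": [-1.4,-0.25,0],"spin": 0},{"fingers": 0,"dp": [-1.6,-0.3,0],"spin": 0},{"fingers": 0,"dp": [-1.8,-0.3,0],"spin": 0},{"fingers": 0,"dp": [-2.0,-0.35,0],"spin": 0},{"fingers": 0,"dp": [-2.2,-0.4,0],"spin": 0},{"fingers": 0,"dp": [-2.4,-0.45,0],"spin": 0}]'

```text
t: 10.05
tool_pos: [0.5417, -0.1156, 0.1346]
eef_rot: [[0.001, -0.982, -0.187], [0.0, -0.187, 0.982], [-1.0, -0.001, -0.0]]
contact_force: [-1.1, 0.4, 3.9]
finger_gap: 0.003
```

```bash
python3 to.py .5455 -.115 .147;  python3 - <<'E'
from h import *
a=arm.grab_frame("scene")["image"][100:240,190:370]
cv2.imwrite('pics/s6.png',cv2.resize(a,None,fx=4,fy=4,interpolation=cv2.INTER_CUBIC))
E
```

```text
t 10.05 p [ 0.5417 -0.1156  0.1346] F [-1.08  0.42  3.86] gap 0.003
J [ 0.18  0.42 -0.03  1.89  0.02  0.84  1.91]
[[ 0.001 -0.982 -0.187]
 [ 0.    -0.187  0.982]
 [-1.    -0.001 -0.   ]]
dp cm [-1.24 -0.38 -0.02]
```

View pics/s6.png

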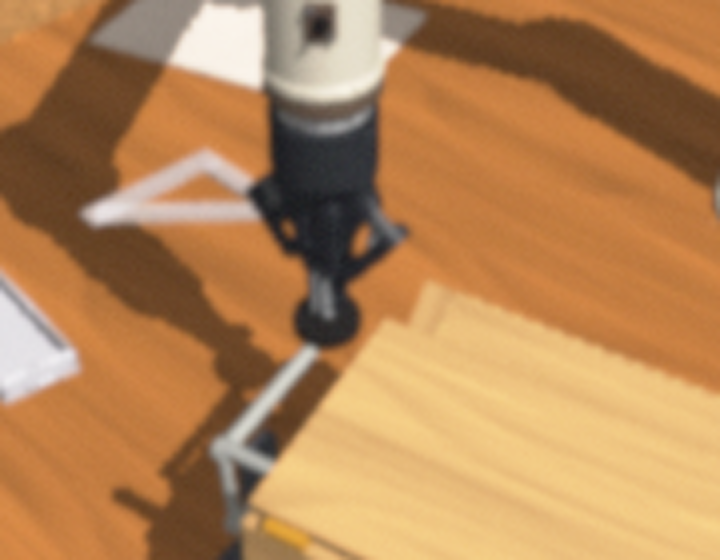

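The pad is still under the fingertips, with the lid nearly down and its edge at (385,320) in the crop. Continuing a little slower.

drive_tool --rows '[{"fingers": 0,"dp": [-0.15,-0.05,0],"spin": 0},{"fingers": 0,"dp": [-0.3,-0.1,0],"spin": 0},{"fingers": 0,"dp": [-0.45,-0.15,0],"spin": 0},{"fingers": 0,"dp": [-0.6,-0.2,0],"spin": 0},{"fingers": 0,"dp": [-0.75,-0.25,0],"spin": 0},{"fingers": 0,"dp": [-0.9,-0.3,0],"spin": 0},{"fingers": 0,"dp": [-1.05,-0.35,0],"spin": 0},{"fingers": 0,"dp": [-1.2,-0.4,0],"spin": 0},{"fingers": 0,"dp": [-1.35,-0.4,0],"spin": 0},{"fingers": 0,"dp": [-1.5,-0.4,0],"spin": 0},{"fingers": 0,"dp": [-1.65,-0.4,0],"spin": 0},{"fingers": 0,"dp": [-1.8,-0.4,0],"spin": 0}]'

```text
t: 11.3
tool_pos: [0.5451, -0.1149, 0.1519]
eef_rot: [[-0.001, -0.982, -0.187], [0.0, -0.187, 0.982], [-1.0, 0.001, 0.0]]
contact_force: [-0.9, 0.3, -0.2]
finger_gap: 0.001
```

```bash
python3 to.py .5455 -.115 .147;  python3 - <<'E'
from h import *
a=arm.grab_frame("scene")["image"][100:240,190:370]
cv2.imwrite('pics/s7.png',cv2.resize(a,None,fx=4,fy=4,interpolation=cv2.INTER_CUBIC))
E
```

```text
t 11.3 p [ 0.5451 -0.1149  0.1519] F [-0.87  0.33 -0.19] gap 0.001
J [ 0.18  0.4  -0.03  1.87  0.01  0.88  1.91]
[[-0.001 -0.982 -0.187]
 [ 0.    -0.187  0.982]
 [-1.     0.001  0.   ]]
dp cm [ 0.49 -0.04 -0.02]
```

View pics/s7.png

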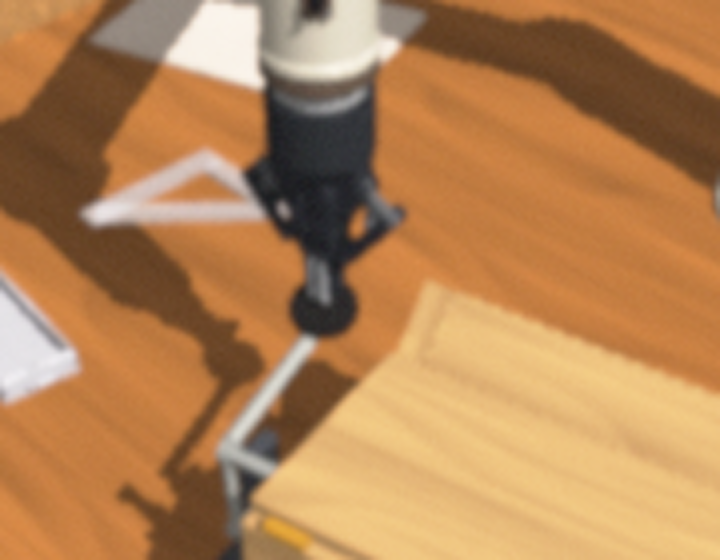

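The lid is shut, the pad is back where it started at (323,305) in the crop, and the force is near zero. Lifting away, slowly at first.

drive_tool --rows '[{"fingers": 0,"dp": [-0.2,0,0],"spin": 0},{"fingers": 0,"dp": [-0.4,0,0],"spin": 0},{"fingers": 0,"dp": [-0.8,0,0],"spin": 0},{"fingers": 0,"dp": [-1.6,0,0],"spin": 0},{"fingers": 0,"dp": [-3,0,0],"spin": 0},{"fingers": 0,"dp": [-5,0,0],"spin": 0},{"fingers": 0,"dp": [-7.5,0,0],"spin": 0},{"fingers": 0,"dp": [-10,0,0],"spin": 0},{"fingers": 0,"dp": [-12,0,0],"spin": 0},{"fingers": 0,"dp": [-13.5,0,0],"spin": 0},{"fingers": 0,"dp": [-14,0,0],"spin": 0},{"fingers": 0,"dp": [-14,0,0],"spin": 0}]'

```text
t: 12.55
tool_pos: [0.5459, -0.115, 0.2937]
eef_rot: [[0.002, -0.982, -0.187], [-0.0, -0.187, 0.982], [-1.0, -0.002, -0.001]]
contact_force: [0.1, 0.4, 0.0]
finger_gap: -0.003
```

```bash
python3 to.py;  python3 - <<'E'
from h import *
import pickle
a=[]
for n in("scene","top"):
    i=arm.grab_frame(n)["image"]; b=pickle.load(open(n+'0.pkl','rb'))["image"]
    d=cv2.absdiff(i,b)
    a.append(np.hstack([cv2.resize(x[100:320,130:450] if n=="scene" else x[120:310,120:440],(400,290)) for x in(i,d)]))
cv2.imwrite('pics/s8.png',np.vstack(a))
E
```

```text
t 12.55 p [ 0.5459 -0.115   0.2937] F [0.1  0.39 0.04] gap -0.003
J [ 0.18  0.25 -0.03  1.73  0.01  1.17  1.91]
[[ 0.002 -0.982 -0.187]
 [-0.    -0.187  0.982]
 [-1.    -0.002 -0.001]]
```

View pics/s8.png

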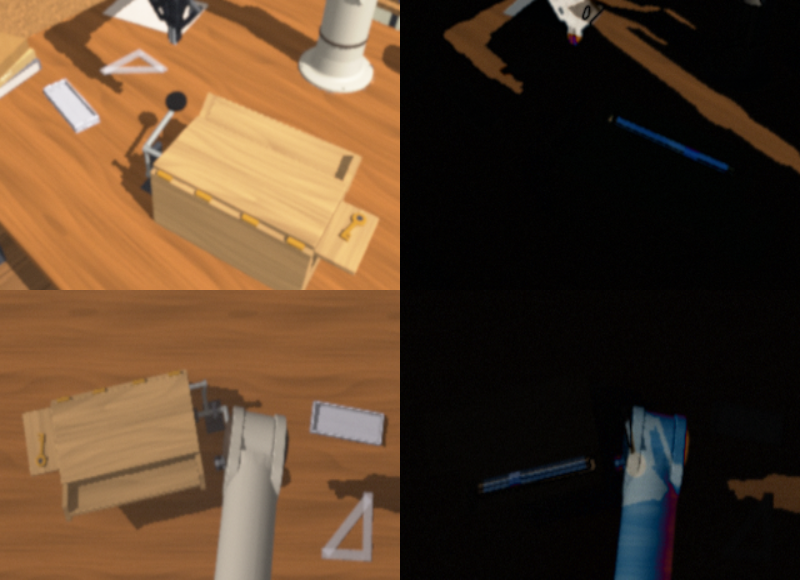

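The difference images show only three changes: the rule gone from the chute, the arm, and the arm's shadow. The lid, lever, key, triangle and tray match the start pictures, and the hand is clear. Handing in.

```bash
python3 -c "
from plant import arm
print(arm.job_done())"
```

```text
the job is handed in; nothing more can be done
None
```

The job is done and handed in at about 12.7 s on the robot's clock. I pressed the lever's pad with the shut fingertips down to its stop, where the pad point stood at z 88 mm and the force jumped to 18–19 N. The rule slid off the chute into the bin by itself. I then let the lever up at 15–20 mm/s under the fingertips, well below the 75 mm/s slamming limit, and lifted clear.

**Last checks:**
- **Lid and lever:** the difference images show no change from the start in the lid or lever, so the lid is shut.
- **Rule:** it is gone from the chute. I never saw it inside the bin, because the raised lid hid it; that it lies in the bin is inferred from the empty chute.
- **Bystanders:** the key, triangle and pen tray show no change.
- **Hand:** it is about 15 cm above the pad, with contact force about zero.

No check failed. One reading looked off: the first descent ended 4 mm to the side, and I corrected it before touching the pad.

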